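# Open the combination lock and present it

## Task

Slip the orange drive sleeve fully down over the square spindle of the blue combination lock, then use the sleeve to turn the dial clockwise, click by click, until its white line points at the lock's green mark. Then pull the shackle straight up by its cross-bar until it is open, lift the lock out of its cradle by the open shackle with the sleeve still on, and finish holding it like that, level and still, straight above the cradle with the lock's underside at least 10 cm above the bench. Never lift the lock clear of its cradle with the shackle shut, and leave the other things where they are.

Things in the scene. Friction and masses are not known exactly. Their poses are not given: they have to be found in the camera images.
- lock: Combination lock, a blue block 120 x 70 x 44 mm (x, y, z), about 0.6 kg with dial and shackle, most of it below the shackle. It stands loosely (2 mm play on each side) in its cradle, z up. Origin: centre of its underside. In its frame the dial's axis is vertical at x = -30 mm, y = 0, and the shackle stands at x = +32 mm; a green mark on the top face between them points at the dial (from its axis, along the lock's +x).
- dial_seat (a point): Point on the dial's axis on the upper face of the dial disc, 48.5 mm above the lock's underside; it turns with the dial. The steel-dark disc is 56 mm across, 4 mm thick, with a white line at its rim along this point's +x. On it stands a steel spindle 14 mm square, its sides parallel to this point's x and y, 26 mm tall, with a 6 mm tall round taper on top (32 mm in all).
- dial (a joint): Angle of the dial in rad, growing clockwise seen from above; 0 when the white line meets the green mark (line along the lock's +x). It starts 0.7 to 1.4 rad below 0, and turns from -2.2 to 1.2. Spring clicks every 20 degrees (0.349 rad), one of them at 0; passing between two clicks takes about 0.1 N m. The shackle is freed only within about 0.1 rad of 0.
- shackle (a joint): How far the shackle is pulled out, in m: 0 shut, 0.022 at its end stop (open). It slides straight up out of the lock, friction about 1 N, and sinks back if let go. When it is locked, pulling lifts the whole lock.
- shackle_grip (a point): Centre of the shackle's steel cross-bar, 88 mm above the lock's underside when shut (44 mm above its top face). The bar is 10 mm thick along the lock's x, 54 mm long along the lock's y and 14 mm tall, carried by two legs of 10 mm diameter at y = +-22 mm; free space on both sides of the bar along the lock's x.
- sleeve: Orange drive sleeve, a square tube 32 x 32 mm outside, 40 mm tall, with a through bore 16.2 mm square, parallel to its outer sides; 50 g, standing upright on the bench. Origin: centre of its underside; z up. It fits the spindle in any of four quarter turns (within about 7 degrees) and then rests on the dial disc, its origin at dial_seat; it drives the dial after up to 9 degrees of play.
- cradle: Grey fixed cradle, a tray 134 x 84 mm, 24 mm tall, floor 5 mm thick, with flat lugs to x = +-97 mm. Origin: centre of its underside, on the bench; x and y along the lock's.
- spacer_a: Round aluminium spacer ring, 34 mm across, 18 mm tall; a bystander. Origin: centre of its underside.
- spacer_b: Round brass spacer ring, 38 mm across, 22 mm tall; a bystander. Origin: centre of its underside.
- bottle: White bottle with yellow cap, 64 mm across, 130 mm tall; a bystander. Origin: centre of its underside.
- driver: Red-handled screwdriver lying on the bench, 170 mm long; a bystander. Origin: on the bench below it.
- tray: Black parts tray with four compartments, 140 x 100 x 30 mm; a bystander. Origin: centre of its underside.
Not all that is in view belongs to the job. What is shaped like the sleeve but purple is not meant.

How it is judged (in metres and radians):
On the way, in this order (a step that is already met when the one before it is completed fails the run):
1. the sleeve is fully down on the spindle (distance between sleeve and dial_seat below 0.006 m and angle between the z axis of sleeve and the z axis of lock, either way round below 0.2 rad), for 0.1 s.
2. the sleeve being on, the dial stands at the green mark within 0.12 rad (all of step 1 and value of joint dial between -0.12 and 0.12 rad), for 0.2 s.
3. the shackle is pulled open by more than 18 mm (value of joint shackle above 0.018 m), for 0.1 s.
At the end, for the whole second after the job is handed in: Gripper holds the lock by its shackle, open by over 18 mm: underside over 95 mm above the bench, within 70 mm of the cradle's centre in plan, level within 0.35 rad, still (under 30 mm/s), off the cradle; sleeve seated within 6 mm, not touched; dial within 0.2 rad of the mark (all of step 1 and value of joint dial between -0.2 and 0.2 rad and value of joint shackle above 0.018 m and height (world z) of lock above 0.095 m and horizontal distance between lock and cradle below 0.07 m and angle between lock's own z axis and vertical below 0.35 rad and contact force between the fingers and lock above 2 N and contact force between lock and cradle below 0.1 N and contact force between the fingers and sleeve below 0.1 N and linear speed of lock below 0.03 m/s); the arm keeps its last pose, push and grip.
It fails at once if the lock is lifted more than 30 mm with its shackle shut (pulled less than 10 mm) (z of lock in the frame of cradle above 0.035 m and value of joint shackle below 0.01 m).
It fails at once if a bystander is moved by more than 30 mm (distance of any of spacer_a, spacer_b, bottle, driver, tray from where it was at the start of the episode above 0.03 m).
It also fails if it takes over 54 s, if anything falls off the work surface, if the arm or the gripper's body presses on something with over 40 N, if the wrist force passes 120 N, or if a joint passes its speed limit or range.

## Robot

A 6-joint arm with a two-finger parallel gripper is mounted at the origin on the work surface. World frame = base frame: x ahead of the robot, y to its left, z up, the work surface at z = 0. Lengths are in mm, angles in rad, forces in N, time in s.
With the tool pointing down it reaches from about 225 to 725 mm from the base axis. Payload 3.1 kg.
Tool frame: the origin (TCP) lies midway between the tips of the shut fingers; the grasp point (between the pads) lies bot.pinch_z behind it (bot.pinch_z is the distance from the TCP to the grasp point, in mm); z points along the fingers, y is the line along which they close (so a half turn about z gives the same grasp; the last joint's range is limited). The gripper opens to 85 mm and grips with 20 to 120 N. Pads are 22 mm wide; open, the fingers measure 114 mm over their backs; the gripper's body (76 mm by 85 mm) begins 54 mm behind the grasp point. The pads swing forward as they close: fully open they stand 13 mm farther back than shut.
Start: joints at [-1.423, 0.048, 0.099, 1.622, 0, 1.443], TCP at [142.951, -505.156, 231.312] pointing down, gripper open.
Joint ranges: [-2.91, 2.91], [-0.99, 1.94], [-1.21, 1.42], [-2.12, 2.29], [-1.49, 1.47], [-3.14, 3.14]. Speed limits (rad/s): [2.79, 2.79, 3.14, 3.14, 3.14, 3.14].

## Interface

Orientations are given as a unit quaternion [w, x, y, z].
In Python, from rig import bot gives the robot as it stands.
- The arm moves only by the tool servo_tool, never from a script. Its argument "steps" is a list of rows, each an object with "translation": the shift along the world's x, y, z in cm, a list of three; "yaw": the turn about the world's z in degrees; "hand": the opening, from 0 (shut) to 1 (fully open). A call has 1 to 10 rows; each row is the pose to reach, as a shift and turn from the pose commanded when the call began; what a row does not reach only later rows make up. A row lasts 1/12 s, in which the tool goes at most 41.7 mm and 7.16 degrees, less where a joint would pass 70% of its speed; a pose out of reach is approached as far as the arm can. A call with a gripper value outside its range is refused whole. The fingers move at their own pace and stop on an object; "newtons" is the grip in N (left out, the last holds). Time passes only in rows, so rows that repeat a pose let the fingers close. It gives the time, the measured TCP pose, the force, the opening and the grip force at its end, in the units of the state.
- bot.state(): the state, without advancing time (a new reading comes with each control period).
- bot.grab_frame(name): name is "side" or "top"; returns a dict with "image" (384x512x3 uint8, red, green, blue), "depth" (384x512 float32, mm along the optical axis (not along the pixel's ray), 0 where there is no reading), "vfov" (degrees; the focal length in pixels is half the picture's height over the tangent of half this angle, whatever the lens; pixels are square), "cx", "cy" (the principal point, pixels), "k1" (the pictures are not rectified: a ray, as slopes to the right and down, at radius r is drawn at 1 + k1 r^2 times it, then the intrinsics apply), "extrinsics" (4x4, takes a point from camera to world coordinates). Camera axes: x right, y down, z forward; pixel columns grow to the right and rows downward; lengths in mm; the calibration is good to about 2 mm. A picture is of the moment at which its call begins.
- bot.close_job(): hands the job in; it is judged then, once.
The state is a dict: "time": time; "joint_positions": joint angles; "qd": joint speeds; "joint_efforts": joint torques, N m; "tool_pos": TCP position; "tcp_rot": TCP orientation; "ft_force": force on the tool from outside, world axes, zero at the start; "torque": the same for the moment, N m; "finger_gap": finger opening in mm; "gripper_force": force on a finger pad.
Only numpy, scipy, OpenCV 4.12 (cv2) and the standard library are available. Lean on these libraries where they do the work, as an engineer would, in place of code of your own. Each camera call takes 0.05 s, during which the arm holds its last target. There are 200 camera calls.

## Working session

There is one attempt and no reset: what is moved stays moved. The work goes in short steps, Python scripts to look and compute and a tool call to move; the robot and the scene stay as the last step left them, time stands still between calls to the robot, and variables do not carry over. Pictures are saved under pics/ and viewed, at most 10 in all, crops included, and the job is handed in when it is done.

Besides the shell and the picture viewer there is one more tool, called after "Call:" in YAML: its name, and indented under it one key for each argument. servo_tool: Moves the arm, as the interface text tells. Its arguments: {"type":"object","properties":{"steps":{"type":"array"},"newtons":{"type":"number"}},"required":["steps"]}

```bash
mkdir -p pics; ls; cat > h.py <<'E'
import numpy as np, cv2
from rig import bot
def grab(n):
    f=bot.grab_frame(n); h,w=f["depth"].shape
    fl=h/2/np.tan(np.radians(f["vfov"])/2)
    K=np.array([[fl,0,f["cx"]],[0,fl,f["cy"]],[0,0,1]]); D=np.array([f["k1"],0,0,0,0.])
    u,v=np.meshgrid(np.arange(w),np.arange(h))
    p=cv2.undistortPoints(np.stack([u,v],-1).reshape(-1,1,2).astype(float),K,D).reshape(h,w,2)
    d=f["depth"].astype(float); P=np.dstack([p*d[...,None],d])
    E=np.array(f["extrinsics"]); W=P@E[:3,:3].T+E[:3,3]; W[d==0]=np.nan
    return f["image"],W,p,E
def save(im,name,roi=None,s=1):
    if roi: im=im[roi[1]:roi[3],roi[0]:roi[2]]
    cv2.imwrite("pics/"+name,cv2.resize(im[...,::-1],None,fx=s,fy=s,interpolation=cv2.INTER_CUBIC))
E
python3 - <<'E'
from h import *
a,W,p,E=grab("top");b,W2,p2,E2=grab("side")
save(a,"top0.png",s=1.5);save(b,"side0.png",s=1.5)
print(E.round(2),E2.round(2)); s=bot.state();print(s,bot.pinch_z)
E
```

```text
pics
[[-2.00000e-02 -9.90000e-01  1.20000e-01  3.29680e+02]
 [-1.00000e+00  2.00000e-02  1.00000e-02 -1.51800e+01]
 [-1.00000e-02 -1.20000e-01 -9.90000e-01  1.50435e+03]
 [ 0.00000e+00  0.00000e+00  0.00000e+00  1.00000e+00]] [[-8.1000e-01 -3.9000e-01  4.4000e-01 -1.5500e+01]
 [-5.8000e-01  5.5000e-01 -6.0000e-01  7.0563e+02]
 [-1.0000e-02 -7.4000e-01 -6.7000e-01  8.7767e+02]
 [ 0.0000e+00  0.0000e+00  0.0000e+00  1.0000e+00]]
{'time': 0.1, 'joint_positions': array([-1.42280603e+00,  4.86889086e-02,  9.77583235e-02,  1.62197982e+00,
       -2.90740473e-05,  1.44302217e+00]), 'qd': array([ 0.00029746, -0.00131725,  0.00472718,  0.00019897, -0.00081072,
        0.00038232]), 'joint_efforts': array([ 3.06807298e-03, -3.39851689e+01,  3.20935357e+01,  1.59764732e-02,
       -1.29773716e-04, -4.27401304e-06]), 'tool_pos': array([ 142.85986619, -504.62625642,  230.22975117]), 'tcp_rot': array([-1.05683700e-03,  9.90508741e-01,  1.37445687e-01, -2.52207013e-05]), 'ft_force': array([-0.29352797, -0.30739006,  0.299887  ]), 'torque': array([ 0.01975976, -0.00441075,  0.0154307 ]), 'gripper_force': 0.0, 'finger_gap': 85.36255742986673} 18.700000000000003
```

View pics/top0.png

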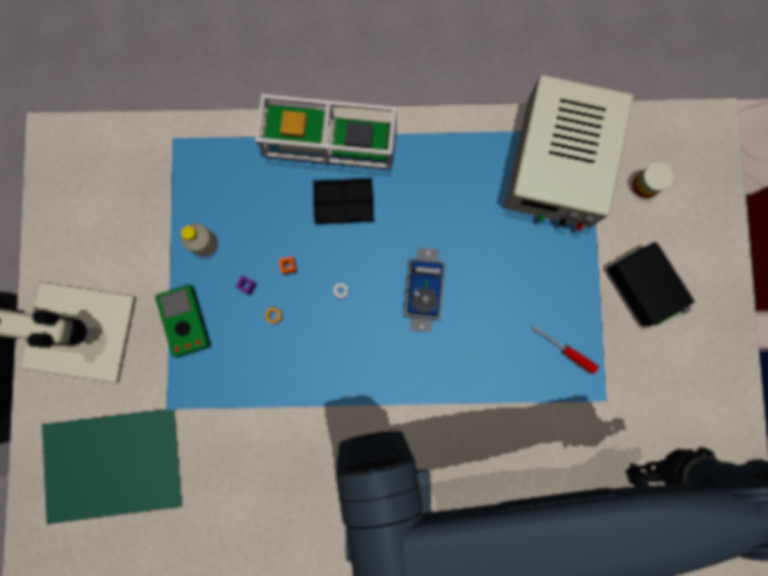

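View pics/side0.png

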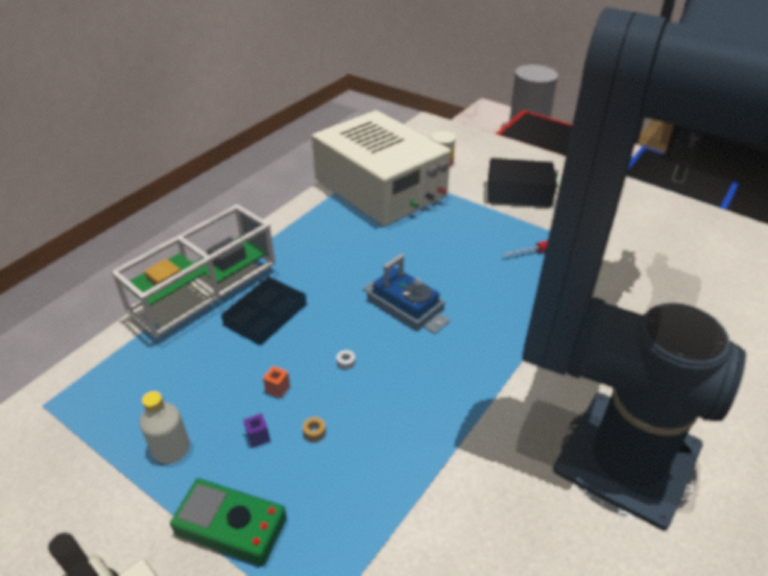

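The top view shows the orange sleeve at about (192,177) in native pixels, the lock at about (283,192), its shackle at (285,180) and the dial below it. The side view agrees. The purple decoy sits at (163,190).

```bash
cat >> h.py <<'E'
def plane(p,E,z):
    d=np.concatenate([p,np.ones(p.shape[:-1]+(1,))],-1)@E[:3,:3].T
    return E[:3,3]+d*((z-E[2,3])/d[...,2])[...,None]
def blob(m,seed=None):
    n,l,s,c=cv2.connectedComponentsWithStats(m.astype(np.uint8))
    k=1+np.argmax(s[1:,4]); return l==k
E
python3 - <<'E'
from h import *
for cam,rs,rl in (("top",(180,165,204,190),(262,160,304,225)),("side",(172,240,196,268),(240,165,302,225))):
    im,W,p,E=grab(cam); hsv=cv2.cvtColor(im,cv2.COLOR_RGB2HSV)
    def roi(r):
        m=np.zeros(im.shape[:2],bool); m[r[1]:r[3],r[0]:r[2]]=1; return m
    m=blob((hsv[...,0]<15)&(hsv[...,1]>130)&roi(rs))
    q=W[m]; print(cam,"sleeve n",m.sum(),"z",np.nanpercentile(q[:,2],[5,50,95]).round(1))
    top=m&(W[...,2]>33); t=W[top]
    ctr=cv2.fillConvexPoly(np.zeros(m.shape,np.uint8),cv2.convexHull(np.argwhere(top)[:,::-1].astype(np.int32)),1)>0
    t=plane(p,E,40)[ctr][:,:2]; print(" ctr",t.mean(0).round(1),cv2.minAreaRect(t.astype(np.float32)))
    r=roi(rl)
    for nm,lo,hi in (("lug/cradle",4,30),("top44",40,47),("bar",80,100),("spindle",62,79)):
        k=r&(W[...,2]>lo)&(W[...,2]<hi); q=W[k]
        if len(q)>3: print(" ",nm,k.sum(),np.nanmedian(q,0).round(1),cv2.minAreaRect(q[:,:2].astype(np.float32)))
    save(im,cam+"1.png",rl,14 if cam=="top" else 9)
    sv=np.array(im[rs[1]:rs[3],rs[0]:rs[2]]); save(sv,cam+"_s.png",None,14)
E
python3 -c "
import cv2,numpy as np
a=cv2.imread('pics/top1.png');b=cv2.imread('pics/top_s.png');c=cv2.imread('pics/side1.png')
print(a.shape,b.shape,c.shape)
f=lambda x:cv2.resize(x,(int(x.shape[1]*560/x.shape[0]),560))
h=np.hstack([f(a),cv2.resize(b,(400,400)).__class__ and np.vstack([cv2.resize(b,(270,280)),cv2.resize(c,(270,280))])]);print(h.shape);cv2.imwrite('pics/mix1.png',h)"
```

```text
top sleeve n 72 z [18.2 38.3 43.7]
 ctr [562.9 220.6] ((561.7083740234375, 220.43112182617188), (27.364320755004883, 31.179718017578125), 89.90179443359375)
  lug/cradle 690 [497.2 -87.4   6.7] ((507.05206298828125, -93.09569549560547), (143.85780334472656, 225.05201721191406), 88.7755355834961)
  top44 116 [514.9 -97.   45.4] ((504.91424560546875, -94.72566223144531), (69.64948272705078, 120.18025970458984), 82.80073547363281)
  bar 43 [531.7 -92.9  94.4] ((511.207275390625, -86.33143615722656), (48.405609130859375, 77.67625427246094), 66.33453369140625)
  spindle 13 [474.5 -90.3  71.9] ((495.5573425292969, -89.68456268310547), (43.58866882324219, 78.83695220947266), 83.87935638427734)
side sleeve n 117 z [24.3 37.6 40.3]
 ctr [558.5 223.5] ((557.9642944335938, 222.93576049804688), (32.86115264892578, 34.01176452636719), 3.426816463470459)
  lug/cradle 507 [469.7 -58.3  18.6] ((529.3086547851562, -122.78105163574219), (188.64739990234375, 263.4618225097656), 32.44407272338867)
  top44 203 [507.7 -69.2  45.3] ((503.4713134765625, -92.02938842773438), (73.16815948486328, 120.10192108154297), 84.0154800415039)
  bar 86 [533.2 -89.7  94. ] ((511.0998229980469, -100.1551742553711), (74.3650894165039, 49.46836853027344), 11.985414505004883)
  spindle 67 [528.2 -84.2  71.2] ((507.5850830078125, -99.24456024169922), (79.01795196533203, 49.35352325439453), 8.795467376708984)
(910, 588, 3) (350, 336, 3) (540, 558, 3)
(560, 631, 3)
```

View pics/mix1.png

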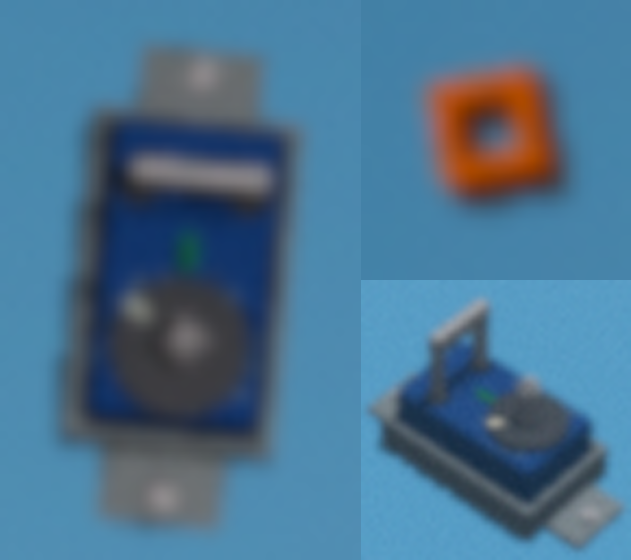

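The mix picture shows the white line at (138,307) and the disc centre near (182,343). That puts the line about 55° CCW from lock +x, so the dial is at the -60° click. The lock's yaw is about -6.5° and its centre is about (504,-93). The sleeve is at about (561,222) with a yaw of about 8°.

Call:
servo_tool:
  steps:
    - {"translation":[41.8,72.7,0],"yaw":82,"hand":0.75}
    - {"translation":[41.8,72.7,0],"yaw":82,"hand":0.75}
    - {"translation":[41.8,72.7,0],"yaw":82,"hand":0.75}
    - {"translation":[41.8,72.7,0],"yaw":82,"hand":0.75}
    - {"translation":[41.8,72.7,0],"yaw":82,"hand":0.75}
    - {"translation":[41.8,72.7,0],"yaw":82,"hand":0.75}
    - {"translation":[41.8,72.7,0],"yaw":82,"hand":0.75}
    - {"translation":[41.8,72.7,0],"yaw":82,"hand":0.75}
    - {"translation":[41.8,72.7,0],"yaw":82,"hand":0.75}
    - {"translation":[41.8,72.7,0],"yaw":82,"hand":0.75}
  newtons: 25

```text
time: 1.03
tool_pos: [351.1, -142.1, 231.4]
tcp_rot: [0.0, 0.721, 0.693, 0.0]
ft_force: [1.6, -0.5, 0.1]
finger_gap: 64.1
gripper_force: 0.0
```

```bash
python3 - <<'E'
from h import *
# refine sleeve yaw/centre: colour-weighted fit, both cameras
from scipy.optimize import least_squares
for cam,rs in (("top",(178,163,206,192)),("side",(170,238,198,270))):
    im,W,p,E=grab(cam); hsv=cv2.cvtColor(im,cv2.COLOR_RGB2HSV)
    m=np.zeros(im.shape[:2],bool); m[rs[1]:rs[3],rs[0]:rs[2]]=1
    m&=((hsv[...,0]<15)|(hsv[...,0]>172))&(hsv[...,1]>110)
    best=None; Rt=E[:3,:3]; 
    ys,xs=np.mgrid[rs[1]:rs[3],rs[0]:rs[2]]; pts=p[rs[1]:rs[3],rs[0]:rs[2]]; mm=m[rs[1]:rs[3],rs[0]:rs[2]]
    # fill bore
    c,_=cv2.findContours(mm.astype(np.uint8),cv2.RETR_EXTERNAL,2); mf=np.zeros(mm.shape,np.uint8); cv2.drawContours(mf,c,-1,1,-1); 
    for a in range(-45,45,3):
      R=np.array([[np.cos(np.radians(a)),-np.sin(np.radians(a))],[np.sin(np.radians(a)),np.cos(np.radians(a))]])
      for dx in np.arange(-8,9,1.):
        for dy in np.arange(-8,9,1.):
          q=np.array([[i,j] for i in(-16,16) for j in(-16,16)])@R.T+[561+dx,222+dy]
          V=np.vstack([np.c_[q,[0]*4],np.c_[q,[40]*4]]); C=(V-E[:3,3])@Rt
          h=cv2.convexHull((C[:,:2]/C[:,2:]).astype(np.float32)*1000)[:,0]
          e=np.roll(h,-1,0)-h; ins=np.ones(mm.shape,bool)
          P=pts*1000
          s=np.stack([e[k,0]*(P[...,1]-h[k,1])-e[k,1]*(P[...,0]-h[k,0]) for k in range(len(h))]); ins=(s>=0).all(0)|(s<=0).all(0)
          sc=(ins&(mf>0)).sum()/(ins|(mf>0)).sum()
          if best is None or sc>best[0]: best=(sc,a,561+dx,222+dy)
    print(cam,best)
s=bot.state();print(s["time"],s["tool_pos"],s["tcp_rot"])
E
```

```text
top (np.float64(0.7739130434782608), -3, np.float64(564.0), np.float64(219.0))
side (np.float64(0.6546184738955824), 42, np.float64(563.0), np.float64(220.0))
1.1333 [ 352.71672789 -138.30330711  231.39767419] [-3.15827349e-04  7.18105337e-01  6.95933044e-01  1.35021865e-03]
```

Call:
servo_tool:
  steps:
    - {"translation":[20.9,35.9,0],"yaw":10,"hand":0.75}
    - {"translation":[20.9,35.9,0],"yaw":10,"hand":0.75}
    - {"translation":[20.9,35.9,0],"yaw":10,"hand":0.75}
    - {"translation":[20.9,35.9,0],"yaw":10,"hand":0.75}
    - {"translation":[20.9,35.9,0],"yaw":10,"hand":0.75}
    - {"translation":[20.9,35.9,0],"yaw":10,"hand":0.75}
    - {"translation":[20.9,35.9,0],"yaw":10,"hand":0.75}
    - {"translation":[20.9,35.9,0],"yaw":10,"hand":0.75}
    - {"translation":[20.9,35.9,0],"yaw":10,"hand":0.75}
    - {"translation":[20.9,35.9,0],"yaw":10,"hand":0.75}

```text
time: 1.97
tool_pos: [560.6, 216.3, 230.7]
tcp_rot: [0.0, 0.66, 0.751, -0.0]
ft_force: [0.6, -1.1, 0.6]
finger_gap: 64.1
gripper_force: 0.0
```

Call:
servo_tool:
  steps:
    - {"translation":[0,0,-4],"yaw":0,"hand":0.75}
    - {"translation":[0,0,-8],"yaw":0,"hand":0.75}
    - {"translation":[0,0,-12],"yaw":0,"hand":0.75}
    - {"translation":[0,0,-15],"yaw":0,"hand":0.75}
    - {"translation":[0,0,-15],"yaw":0,"hand":0.75}

```text
time: 2.38
tool_pos: [553.3, 212.6, 71.5]
tcp_rot: [-0.005, 0.66, 0.751, -0.007]
ft_force: [-0.6, -1.4, -0.9]
finger_gap: 64.2
gripper_force: 0.0
```

```bash
python3 - <<'E'
from h import *
s=bot.state();print(s["time"],s["tool_pos"],s["tcp_rot"],s["joint_positions"])
b,W2,p2,E2=grab("side"); save(b,"s2.png",(130,190,240,290),6)
E
```

```text
2.3833 [553.32909515 212.60275285  71.47202502] [-0.00477535  0.66030467  0.75094711 -0.0073053 ] [ 2.53888008e-01  2.65204359e-01  2.40079892e-02  1.34705300e+00
 -2.91307952e-04  1.69640629e+00]
```

View pics/s2.png

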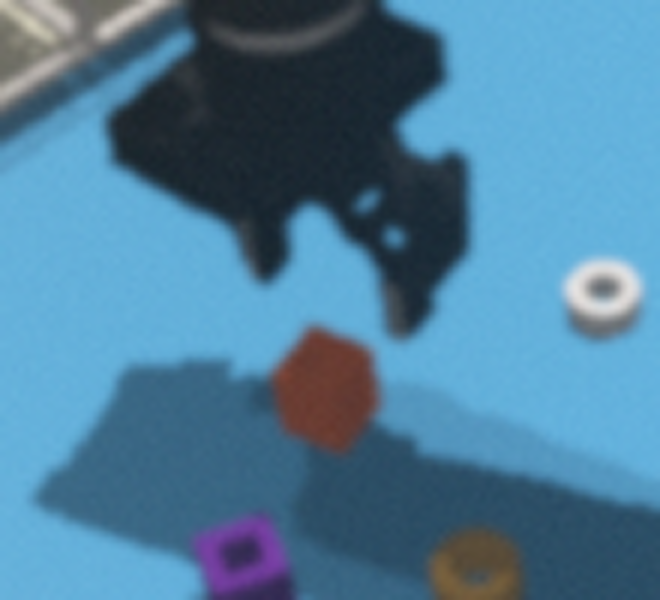

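Side crop: the fingers straddle the orange sleeve, which is at (325,390) in the crop, from above along about x. The purple sleeve is clear of them. I'll settle here and then descend.

Call:
servo_tool:
  steps:
    - {"translation":[0,0,0],"yaw":0,"hand":0.75}
    - {"translation":[0,0,0],"yaw":0,"hand":0.75}
    - {"translation":[0,0,0],"yaw":0,"hand":0.75}

```text
time: 2.68
tool_pos: [562.4, 215.4, 85.4]
tcp_rot: [0.002, 0.66, 0.751, 0.003]
ft_force: [0.3, -0.1, -0.4]
finger_gap: 64.3
gripper_force: 0.0
```

Call:
servo_tool:
  steps:
    - {"translation":[0,0.5,-3.5],"yaw":0,"hand":0.75}
    - {"translation":[0,0.5,-6],"yaw":0,"hand":0.75}
    - {"translation":[0,0.5,-7.2],"yaw":0,"hand":0.75}
    - {"translation":[0,0.5,-7.2],"yaw":0,"hand":0.75}
    - {"translation":[0,0.5,-7.2],"yaw":0,"hand":0.2}
    - {"translation":[0,0.5,-7.2],"yaw":0,"hand":0.2}
    - {"translation":[0,0.5,-7.2],"yaw":0,"hand":0.2}
    - {"translation":[0,0.5,-7.2],"yaw":0,"hand":0.2}
    - {"translation":[0,0.5,-7.2],"yaw":0,"hand":0.2}
  newtons: 20

```text
time: 3.43
tool_pos: [561.9, 220.6, 12.2]
tcp_rot: [0.001, 0.66, 0.751, 0.002]
ft_force: [0.3, -0.2, 6.6]
finger_gap: 31.7
gripper_force: 22.2
```

Call:
servo_tool:
  steps:
    - {"translation":[0,0,0],"yaw":0,"hand":0.75}
    - {"translation":[0,0,0],"yaw":0,"hand":0.75}
    - {"translation":[0,0,0],"yaw":0,"hand":0.75}
    - {"translation":[0,0,0],"yaw":7,"hand":0.75}
    - {"translation":[0,0,0],"yaw":14,"hand":0.75}
    - {"translation":[0,0,0],"yaw":21,"hand":0.75}
    - {"translation":[0,0,0],"yaw":28,"hand":0.75}
    - {"translation":[0,0,0],"yaw":35,"hand":0.75}
    - {"translation":[0,0,0],"yaw":42,"hand":0.75}
    - {"translation":[0,0,0],"yaw":49,"hand":0.75}

```text
time: 4.27
tool_pos: [559.0, 219.9, 8.6]
tcp_rot: [-0.001, 0.286, 0.958, -0.0]
ft_force: [0.5, 0.1, 0.9]
finger_gap: 63.9
gripper_force: 0.0
```

Call:
servo_tool:
  steps:
    - {"translation":[0,0,0],"yaw":7,"hand":0.75}
    - {"translation":[0,0,0],"yaw":14,"hand":0.75}
    - {"translation":[0,0,0],"yaw":21,"hand":0.75}
    - {"translation":[0,0,0],"yaw":28,"hand":0.75}
    - {"translation":[0,0,0],"yaw":35,"hand":0.75}
    - {"translation":[0,0,0],"yaw":41,"hand":0.75}
    - {"translation":[0,0,0],"yaw":41,"hand":0.75}
    - {"translation":[0,0,0],"yaw":41,"hand":0.75}

```text
time: 4.93
tool_pos: [559.2, 220.0, 8.7]
tcp_rot: [-0.001, -0.063, 0.998, -0.0]
ft_force: [0.2, 0.2, 0.7]
finger_gap: 64.1
gripper_force: 0.0
```

Call:
servo_tool:
  steps:
    - {"translation":[0,0,0],"yaw":0,"hand":0.2}
    - {"translation":[0,0,0],"yaw":0,"hand":0.2}
    - {"translation":[0,0,0],"yaw":0,"hand":0.2}
    - {"translation":[0,0,0],"yaw":0,"hand":0.2}
    - {"translation":[0,0,0],"yaw":0,"hand":0.2}
  newtons: 40

```text
time: 5.35
tool_pos: [559.7, 220.1, 9.4]
tcp_rot: [0.0, -0.065, 0.998, 0.0]
ft_force: [-0.2, 0.3, 0.1]
finger_gap: 31.5
gripper_force: 40.2
```

Call:
servo_tool:
  steps:
    - {"translation":[0,0,4],"yaw":0,"hand":0.2}
    - {"translation":[0,0,8],"yaw":0,"hand":0.2}
    - {"translation":[-1,-3,12],"yaw":7,"hand":0.2}
    - {"translation":[-2,-7,13],"yaw":14,"hand":0.2}
    - {"translation":[-3,-11,13],"yaw":21,"hand":0.2}
    - {"translation":[-4,-15,13],"yaw":28,"hand":0.2}
    - {"translation":[-5,-19,13],"yaw":35,"hand":0.2}
    - {"translation":[-6,-23,13],"yaw":42,"hand":0.2}
    - {"translation":[-7,-26,13],"yaw":46,"hand":0.2}
    - {"translation":[-8,-28.5,13],"yaw":46,"hand":0.2}

```text
time: 6.18
tool_pos: [479.0, -66.8, 139.3]
tcp_rot: [0.0, -0.451, 0.893, -0.0]
ft_force: [0.5, -0.8, 0.2]
finger_gap: 31.5
gripper_force: 40.0
```

Call:
servo_tool:
  steps:
    - {"translation":[-0.3,-1.5,0],"yaw":0,"hand":0.2}
    - {"translation":[-0.5,-2.5,0],"yaw":0,"hand":0.2}
    - {"translation":[-0.5,-2.5,0],"yaw":0,"hand":0.2}
    - {"translation":[-0.5,-2.5,0],"yaw":0,"hand":0.2}
    - {"translation":[-0.5,-2.5,0],"yaw":0,"hand":0.2}
    - {"translation":[-0.5,-2.5,0],"yaw":0,"hand":0.2}

```text
time: 6.68
tool_pos: [475.0, -88.6, 139.2]
tcp_rot: [0.0, -0.45, 0.893, 0.0]
ft_force: [1.1, 0.8, -0.6]
finger_gap: 31.2
gripper_force: 40.0
```

```bash
python3 - <<'E'
from h import *
s=bot.state();T=s["tool_pos"];print(s["time"],T,s["tcp_rot"],s["finger_gap"])
for cam in("side","top"):
    im,W,p,E=grab(cam); hsv=cv2.cvtColor(im,cv2.COLOR_RGB2HSV)
    m=((hsv[...,0]<15)|(hsv[...,0]>172))&(hsv[...,1]>110)
    near=np.hypot(W[...,0]-T[0],W[...,1]-T[1])<60; m&=near
    if m.sum()>5:
        q=W[m]; v,u=np.argwhere(m).mean(0); print(cam,m.sum(),np.nanmean(q,0),np.nanpercentile(q,[3,97],axis=0).round(1),u,v)
    # lock top face & shackle
    k=near&(W[...,2]>40)&(W[...,2]<47)
    if cam=="side": save(im,"s3.png",(220,110,330,220),6)
E
```

```text
6.6833 [475.0016089  -88.64311077 139.24895964] [ 1.09217091e-04 -4.50418429e-01  8.92817547e-01  2.33405927e-04] 31.210549560261676
side 44 [478.45188009 -72.29797579 160.46044719] [[471.3 -89.6 140. ]
 [489.1 -63.9 170.8]] 274.15909090909093 167.29545454545453
```

View pics/s3.png

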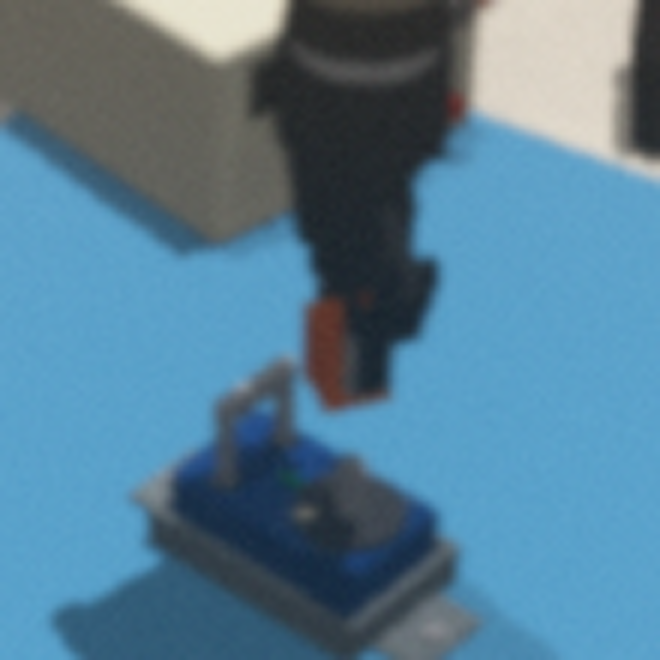

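Side crop: the sleeve is held over the lock, with its lowest corner at about (327,408) and its right bottom corner at (387,395). The spindle tip is at (350,462). I'll compare these with projections.

```bash
cat >> h.py <<'E'
def proj(cam_f,V):
    E=np.linalg.inv(np.array(cam_f["extrinsics"])); h=cam_f["depth"].shape[0]; fl=h/2/np.tan(np.radians(cam_f["vfov"])/2)
    K=np.array([[fl,0,cam_f["cx"]],[0,fl,cam_f["cy"]],[0,0,1.]])
    return cv2.projectPoints(np.array(V,float),cv2.Rodrigues(E[:3,:3])[0],E[:3,3],K,np.array([cam_f["k1"],0,0,0,0.]))[0][:,0]
E
python3 - <<'E'
from h import *
f=bot.grab_frame("side"); T=bot.state()["tool_pos"]; im=f["image"]
a=np.radians(53.5); R=np.array([[np.cos(a),-np.sin(a)],[np.sin(a),np.cos(a)]])
c=np.array([[16,16],[-16,16],[-16,-16],[16,-16]])@R.T
zb=T[2]-9.4
for n,V in (("sleeve bot",np.c_[c+T[:2],[zb]*4]),("sleeve top",np.c_[c+T[:2],[zb+40]*4]),("spindle top,base",[[474.2,-89.9,85.5],[474.2,-89.9,53.5]])):
    print(n,(((proj(f,V)-[220,110]+.5)*6).round(0)).tolist())
y=np.radians(-6.5);Rl=np.array([[np.cos(y),-np.sin(y)],[np.sin(y),np.cos(y)]])
L=lambda x,yy,z:np.r_[Rl@[x,yy]+[504,-93.3],z]
pts=[L(i,j,49) for i,j in((60,35),(60,-35),(-60,-35),(-60,35))]+[L(32,27,100),L(32,-27,100)]
print("lock top corners, bar ends",((proj(f,pts)-[220,110]+.5)*6).round().tolist())
big=cv2.resize(im[110:220,220:330],None,fx=6,fy=6,interpolation=cv2.INTER_CUBIC)[...,::-1].copy()
def dr(V,col):
    q=((proj(f,V)-[220,110]+.5)*6).astype(np.int32); cv2.polylines(big,[q],True,col,1)
dr(np.c_[c+T[:2],[zb]*4],(0,255,0));dr(np.c_[c+T[:2],[zb+40]*4],(0,255,0));dr(pts[:4],(0,255,255));dr(pts[4:],(0,255,255))
t=np.linspace(0,6.28,40); dr(np.c_[474.2+28*np.cos(t),-89.9+28*np.sin(t),0*t+53.5],(255,0,255))
dr([[474.2,-89.9,85.5],[474.2,-89.9,53.5]],(255,0,255))
cv2.imwrite("pics/ov.png",big)
E
```

```text
sleeve bot [[332.0, 411.0], [397.0, 397.0], [372.0, 357.0], [308.0, 370.0]]
sleeve top [[334.0, 342.0], [401.0, 329.0], [376.0, 288.0], [310.0, 301.0]]
spindle top,base [[352.0, 456.0], [349.0, 506.0]]
lock top corners, bar ends [[164.0, 467.0], [257.0, 401.0], [442.0, 505.0], [350.0, 578.0], [217.0, 404.0], [291.0, 352.0]]
```

View pics/ov.png

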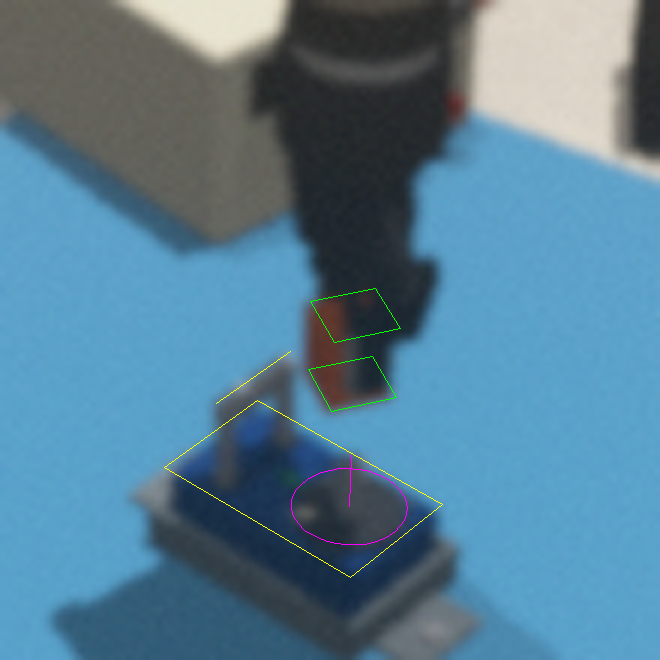

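The overlay puts the sleeve about 2.5 mm off the TCP towards (cos53°, sin53°). The lock in the image is about 5 px below the prediction. I'll refine the disc centre numerically.

```bash
python3 - <<'E'
from h import *
im,W,p,E=grab("side"); hsv=cv2.cvtColor(im,cv2.COLOR_RGB2HSV)
x0,y0,x1,y1=262,182,294,204
P=plane(p,E,53.5)[...,:2]
# score: edge fit of disc radius 28: mean saturation contrast in vs ring outside
S=cv2.GaussianBlur(hsv[...,1],(0,0),.7).astype(float)
best=[]
for dx in np.arange(-8,8.1,.5):
  for dy in np.arange(-8,8.1,.5):
    c=np.array([474.2+dx,-89.9+dy]); r=np.hypot(P[...,0]-c[0],P[...,1]-c[1])
    i=(r<28);o=(r>29)&(r<34)
    best.append((S[o].mean()-S[i].mean(),*c))
b=sorted(best)[::-1][:8]; print(np.array(b).round(1)); print(np.mean(b,0))
r=np.hypot(P[...,0]-474,P[...,1]+90); print([ (k,S[(r>k)&(r<k+4)].mean().round()) for k in range(0,48,4)])
# block top face: blue dark pixels; fit rectangle likewise against cradle/mat using V
V=hsv[...,2].astype(float); H=hsv[...,0]
blk=(H>100)&(H<130)&(hsv[...,1]>150)&(V<170)
m=np.zeros(blk.shape,bool); m[165:225,240:302]=1
k=m&blk&(W[...,2]>40)&(W[...,2]<50); 
PP=plane(p,E,49)[k][:,:2].astype(np.float32); print(cv2.minAreaRect(PP))
E
```

```text
[[ 69.1 471.2 -84.9]
 [ 69.1 470.7 -84.9]
 [ 68.6 470.7 -85.4]
 [ 68.6 471.7 -85.4]
 [ 68.6 473.2 -86.4]
 [ 68.5 473.7 -86.9]
 [ 68.4 471.7 -85.9]
 [ 68.4 471.2 -85.4]]
[ 68.66576052 471.7625     -85.65      ]
[(0, np.float64(46.0)), (4, np.float64(51.0)), (8, np.float64(59.0)), (12, np.float64(63.0)), (16, np.float64(65.0)), (20, np.float64(76.0)), (24, np.float64(95.0)), (28, np.float64(128.0)), (32, np.float64(151.0)), (36, np.float64(161.0)), (40, np.float64(162.0)), (44, np.float64(157.0))]
((498.3247985839844, -86.0228042602539), (75.33729553222656, 122.41679382324219), 85.12596893310547)
```

Call:
servo_tool:
  steps:
    - {"translation":[-0.35,-0.1,-1.5],"yaw":0,"hand":0.2}
    - {"translation":[-0.35,-0.1,-3],"yaw":0,"hand":0.2}
    - {"translation":[-0.35,-0.1,-3.7],"yaw":0,"hand":0.2}
    - {"translation":[-0.35,-0.1,-3.7],"yaw":0,"hand":0.2}
    - {"translation":[-0.35,-0.1,-3.7],"yaw":0,"hand":0.2}
    - {"translation":[-0.35,-0.1,-3.7],"yaw":0,"hand":0.2}
    - {"translation":[-0.35,-0.1,-3.7],"yaw":0,"hand":0.2}

```text
time: 7.47
tool_pos: [471.9, -91.1, 103.4]
tcp_rot: [0.001, -0.45, 0.893, -0.001]
ft_force: [-0.4, -0.2, -0.5]
finger_gap: 31.6
gripper_force: 40.0
```

```bash
python3 - <<'E'
from h import *
f=bot.grab_frame("side"); s=bot.state();T=s["tool_pos"]; im=f["image"];print(T,s["ft_force"])
a=np.radians(53.5); R=np.array([[np.cos(a),-np.sin(a)],[np.sin(a),np.cos(a)]])
c=np.array([[16,16],[-16,16],[-16,-16],[16,-16]])@R.T; S=T[:2]+R@[2.4,0]
x0,y0=250,140;k=10
big=cv2.resize(im[y0:y0+60,x0:x0+60],None,fx=k,fy=k,interpolation=cv2.INTER_CUBIC)[...,::-1].copy()
raw=big.copy()
def dr(V,col):
    q=((proj(f,V)-[x0,y0]+.5)*k).astype(np.int32); cv2.polylines(big,[q],True,col,1); return q.tolist()
zb=T[2]-9.4
print(dr(np.c_[c+S,[zb]*4],(0,255,0)));dr(np.c_[c+S,[zb+40]*4],(0,255,0))
t=np.linspace(0,6.28,40); dr(np.c_[472.7+28*np.cos(t),-87.2+28*np.sin(t),0*t+53.5],(255,0,255))
print(dr([[472.7,-87.2,85.5],[472.7,-87.2,53.5]],(255,0,255)))
cv2.imwrite("pics/ov2.png",np.hstack([raw[:,100:500],big[:,100:500]]))
E
```

```text
[471.89130629 -91.14858379 103.36802   ] [ 1.00784073 -0.36905742 -0.35929525]
[[254, 485], [360, 462], [321, 394], [216, 416]]
[[285, 466], [281, 550]]
```

View pics/ov2.png

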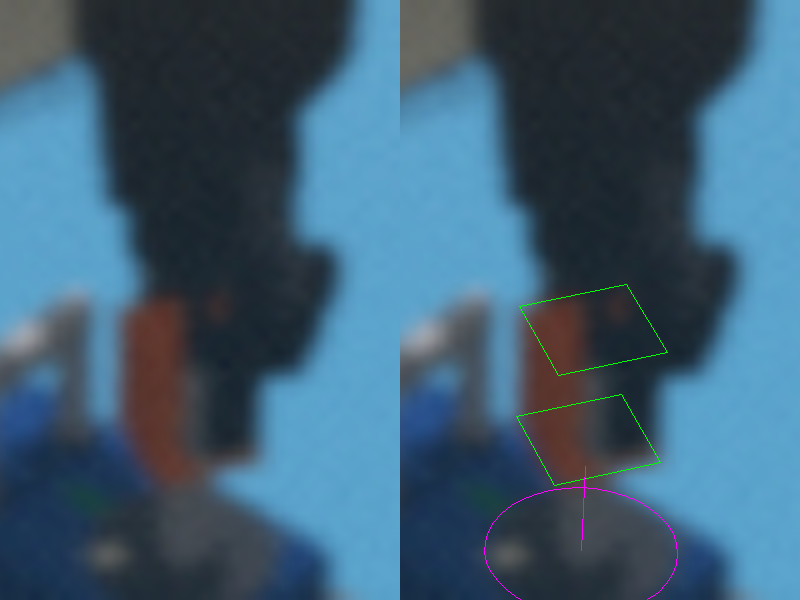

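The overlay, which includes the 2.4 mm offset, matches the sleeve and disc well. The remaining error is about 1 mm in y. I'll descend in stages and watch the force.

Call:
servo_tool:
  steps:
    - {"translation":[0,0.1,-0.4],"yaw":0,"hand":0.2}
    - {"translation":[0,0.1,-0.8],"yaw":0,"hand":0.2}
    - {"translation":[0,0.1,-1.1],"yaw":0,"hand":0.2}
    - {"translation":[0,0.1,-1.4],"yaw":0,"hand":0.2}
    - {"translation":[0,0.1,-1.6],"yaw":0,"hand":0.2}
    - {"translation":[0,0.1,-1.7],"yaw":0,"hand":0.2}
    - {"translation":[0,0.1,-1.7],"yaw":0,"hand":0.2}

```text
time: 8.1
tool_pos: [471.7, -90.4, 87.0]
tcp_rot: [0.0, -0.449, 0.893, -0.001]
ft_force: [0.4, -1.6, 0.3]
finger_gap: 31.9
gripper_force: 40.1
```

Call:
servo_tool:
  steps:
    - {"translation":[0,0,-0.3],"yaw":0,"hand":0.2}
    - {"translation":[0,0,-0.6],"yaw":0,"hand":0.2}
    - {"translation":[0,0,-0.9],"yaw":0,"hand":0.2}
    - {"translation":[0,0,-1.2],"yaw":0,"hand":0.2}
    - {"translation":[0,0,-1.2],"yaw":0,"hand":0.2}

```text
time: 8.52
tool_pos: [471.4, -90.2, 72.5]
tcp_rot: [0.0, -0.449, 0.893, -0.0]
ft_force: [1.7, -1.0, -0.5]
finger_gap: 31.8
gripper_force: 40.0
```

Going in cleanly. I'll carry on down to the seat.

Call:
servo_tool:
  steps:
    - {"translation":[0,0,-0.3],"yaw":0,"hand":0.2}
    - {"translation":[0,0,-0.6],"yaw":0,"hand":0.2}
    - {"translation":[0,0,-0.9],"yaw":0,"hand":0.2}
    - {"translation":[0,0,-1.0],"yaw":0,"hand":0.2}
    - {"translation":[0,0,-1.0],"yaw":0,"hand":0.2}
    - {"translation":[0,0,-1.0],"yaw":0,"hand":0.2}

```text
time: 9.02
tool_pos: [471.1, -89.6, 62.9]
tcp_rot: [0.0, -0.45, 0.893, 0.0]
ft_force: [2.4, -1.2, -0.9]
finger_gap: 31.2
gripper_force: 39.9
```

The TCP is at z = 62.9, so the sleeve is seated. Now I'll turn clockwise by 65°, which includes some of the play, compensating for the 2.4 mm grip offset.

Call:
servo_tool:
  steps:
    - {"translation":[0,0,0],"yaw":-5,"hand":0.2}
    - {"translation":[0,0.03,0],"yaw":-10,"hand":0.2}
    - {"translation":[0,0.05,0],"yaw":-15,"hand":0.2}
    - {"translation":[-0.02,0.07,0],"yaw":-20,"hand":0.2}
    - {"translation":[-0.03,0.1,0],"yaw":-25,"hand":0.2}
    - {"translation":[-0.05,0.12,0],"yaw":-30,"hand":0.2}
    - {"translation":[-0.06,0.14,0],"yaw":-35,"hand":0.2}
    - {"translation":[-0.07,0.16,0],"yaw":-40,"hand":0.2}

```text
time: 9.68
tool_pos: [470.2, -88.9, 63.0]
tcp_rot: [-0.0, -0.115, 0.993, -0.001]
ft_force: [1.7, -2.8, -1.3]
finger_gap: 31.5
gripper_force: 40.9
```

Call:
servo_tool:
  steps:
    - {"translation":[0,0.02,0],"yaw":-5,"hand":0.2}
    - {"translation":[-0.02,0.03,0],"yaw":-10,"hand":0.2}
    - {"translation":[-0.02,0.04,0],"yaw":-15,"hand":0.2}
    - {"translation":[-0.03,0.05,0],"yaw":-20,"hand":0.2}
    - {"translation":[-0.03,0.06,0],"yaw":-25,"hand":0.2}
    - {"translation":[-0.03,0.06,0],"yaw":-25,"hand":0.2}
    - {"translation":[-0.03,0.06,0],"yaw":-25,"hand":0.2}

```text
time: 10.27
tool_pos: [469.3, -87.2, 62.8]
tcp_rot: [-0.001, 0.1, 0.995, 0.0]
ft_force: [0.2, -0.8, -1.3]
finger_gap: 31.7
gripper_force: 40.1
```

```bash
python3 - <<'E'
from h import *
s=bot.state();print(s["tool_pos"],s["tcp_rot"],s["ft_force"],s["torque"],s["time"])
E
```

```text
[469.31837248 -87.21643671  62.83618563] [-9.51881127e-04  9.96810533e-02  9.95018881e-01  4.55002760e-04] [ 0.23808311 -0.77514137 -1.29444493] [-0.01470999 -0.01619509  0.03425859] 10.2667
```

Call:
servo_tool:
  steps:
    - {"translation":[0,0,0],"yaw":0,"hand":0.7}
    - {"translation":[0,0,0],"yaw":0,"hand":0.7}
    - {"translation":[0,0,0],"yaw":0,"hand":0.7}
    - {"translation":[0,0,0],"yaw":0,"hand":0.7}
    - {"translation":[0,0,2],"yaw":0,"hand":0.7}
    - {"translation":[0,0,5],"yaw":0,"hand":0.7}
    - {"translation":[0,0,9],"yaw":0,"hand":0.4}
    - {"translation":[2,-0.2,9],"yaw":7,"hand":0.4}
    - {"translation":[4,-0.4,9],"yaw":14,"hand":0.4}
    - {"translation":[6.4,-0.6,9],"yaw":21,"hand":0.4}

```text
time: 11.1
tool_pos: [535.3, -94.0, 155.1]
tcp_rot: [0.001, -0.085, 0.996, -0.001]
ft_force: [-0.5, 0.1, -0.9]
finger_gap: 33.8
gripper_force: 0.0
```

Call:
servo_tool:
  steps:
    - {"translation":[2,0,0],"yaw":7,"hand":0.4}
    - {"translation":[4,0,0],"yaw":14,"hand":0.4}
    - {"translation":[6,0,0],"yaw":21,"hand":0.4}
    - {"translation":[8,0,0],"yaw":28,"hand":0.4}
    - {"translation":[8,0,0],"yaw":35,"hand":0.4}
    - {"translation":[8,0,0],"yaw":42,"hand":0.4}
    - {"translation":[8,0,0],"yaw":49,"hand":0.4}
    - {"translation":[8,0,0],"yaw":56,"hand":0.4}
    - {"translation":[8,0,0],"yaw":63,"hand":0.4}
    - {"translation":[8,0,0],"yaw":70,"hand":0.4}

```text
time: 11.93
tool_pos: [614.1, -93.6, 153.1]
tcp_rot: [-0.0, -0.641, 0.767, 0.0]
ft_force: [0.7, 0.4, 0.1]
finger_gap: 34.2
gripper_force: 0.0
```

```bash
python3 - <<'E'
from h import *
s=bot.state();print(s["tool_pos"],s["tcp_rot"],s["time"])
a,W,p,E=grab("top");b,W2,p2,E2=grab("side")
save(a,"t4.png",(252,150,312,230),7);save(b,"s4.png",(240,150,304,230),7)
cv2.imwrite("pics/m4.png",np.hstack([cv2.imread("pics/t4.png"),cv2.imread("pics/s4.png")])[:, :800])
E
```

```text
[614.0905901  -93.63893549 153.0684891 ] [-1.15165649e-04 -6.41435795e-01  7.67176671e-01  2.51895568e-04] 11.9333
```

View pics/m4.png

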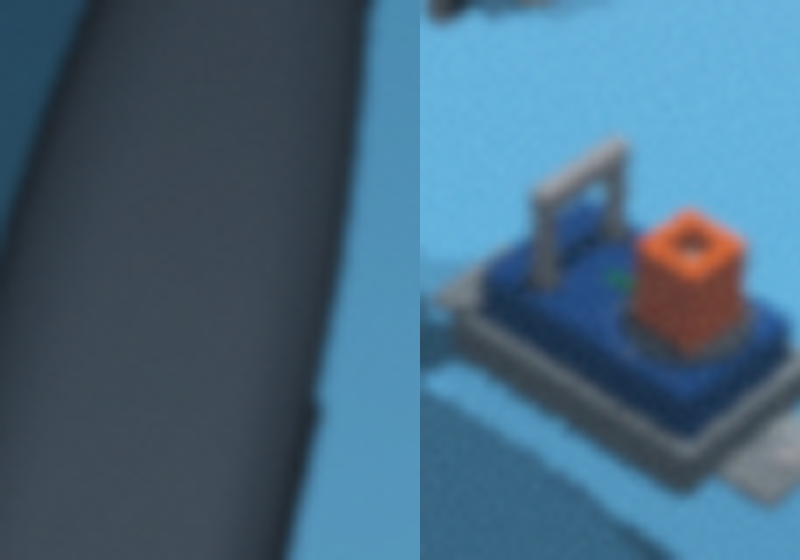

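Side view: the sleeve is seated on the disc at (690,290). The white line no longer shows on the near side, so it is hidden behind the sleeve near the green mark. Next, the shackle bar.

Call:
servo_tool:
  steps:
    - {"translation":[-4,0,0],"yaw":4,"hand":0.4}
    - {"translation":[-7,0,0],"yaw":4,"hand":0.4}
    - {"translation":[-8.1,0,0],"yaw":4,"hand":0.4}
    - {"translation":[-8.1,0,-1],"yaw":4,"hand":0.4}
    - {"translation":[-8.1,0,-3],"yaw":4,"hand":0.4}
    - {"translation":[-8.1,0,-5],"yaw":4,"hand":0.4}
    - {"translation":[-8.1,0,-7],"yaw":4,"hand":0.4}
    - {"translation":[-8.1,0,-7.8],"yaw":4,"hand":0.4}
    - {"translation":[-8.1,0,-7.8],"yaw":4,"hand":0.4}
    - {"translation":[-8.1,0,-7.8],"yaw":4,"hand":0.4}

```text
time: 12.87
tool_pos: [533.2, -93.6, 75.0]
tcp_rot: [-0.0, -0.665, 0.747, 0.0]
ft_force: [-0.5, -0.5, 1.4]
finger_gap: 34.1
gripper_force: 0.0
```

Call:
servo_tool:
  steps:
    - {"translation":[0,0,0],"yaw":0,"hand":0}
    - {"translation":[0,0,0],"yaw":0,"hand":0}
    - {"translation":[0,0,0],"yaw":0,"hand":0}
    - {"translation":[0,0,0],"yaw":0,"hand":0}
    - {"translation":[0,0,0],"yaw":0,"hand":0}
  newtons: 60

```text
time: 13.28
tool_pos: [534.4, -94.1, 77.2]
tcp_rot: [0.001, -0.665, 0.747, -0.001]
ft_force: [0.6, 1.4, 5.2]
finger_gap: 9.2
gripper_force: 60.0
```

Gripped, with the gap at about 10 mm. I'll pull up slowly by 22 mm.

Call:
servo_tool:
  steps:
    - {"translation":[0,0,0.2],"yaw":0,"hand":0}
    - {"translation":[0,0,0.5],"yaw":0,"hand":0}
    - {"translation":[0,0,0.8],"yaw":0,"hand":0}
    - {"translation":[0,0,1.1],"yaw":0,"hand":0}
    - {"translation":[0,0,1.4],"yaw":0,"hand":0}
    - {"translation":[0,0,1.7],"yaw":0,"hand":0}
    - {"translation":[0,0,2.0],"yaw":0,"hand":0}
    - {"translation":[0,0,2.0],"yaw":0,"hand":0}
    - {"translation":[0,0,2.0],"yaw":0,"hand":0}

```text
time: 14.03
tool_pos: [533.2, -93.8, 95.8]
tcp_rot: [0.0, -0.665, 0.747, -0.0]
ft_force: [2.1, -0.1, 0.1]
finger_gap: 8.7
gripper_force: 59.1
```

```bash
python3 - <<'E'
from h import *
s=bot.state();print(s["tool_pos"],s["ft_force"],s["torque"],s["time"])
im,W,p,E=grab("side"); m=np.zeros(im.shape[:2],bool); m[150:230,240:304]=1
hsv=cv2.cvtColor(im,cv2.COLOR_RGB2HSV); k=m&((hsv[...,0]<15)|(hsv[...,0]>172))&(hsv[...,1]>130)
print("sleeve z",np.nanpercentile(W[k][:,2],[90,97]))
save(im,"s5.png",(230,130,310,220),6)
E
```

```text
[533.22248463 -93.77509808  95.75202874] [ 2.05643587 -0.08590394  0.07021903] [-0.14157957 -0.42506273  0.00207774] 14.0333
sleeve z [92.98794364 93.82387599]
```

View pics/s5.png

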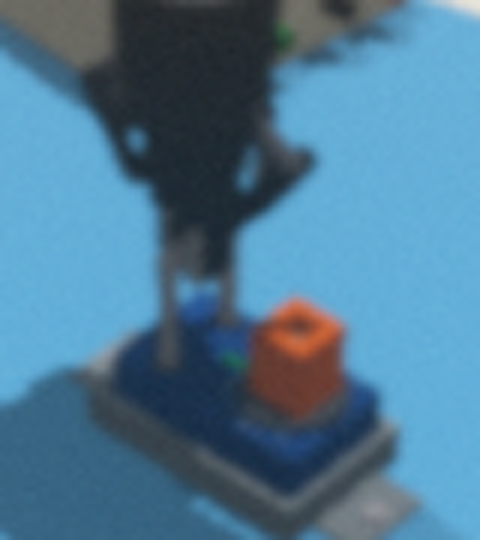

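The side crop shows the shackle legs extended, with the lock still in its cradle and the sleeve on. Now I'll lift slowly with a firmer grip.

Call:
servo_tool:
  steps:
    - {"translation":[0,0,0.2],"yaw":0,"hand":0}
    - {"translation":[0,0,0.4],"yaw":0,"hand":0}
    - {"translation":[0,0,0.7],"yaw":0,"hand":0}
    - {"translation":[0,0,1.1],"yaw":0,"hand":0}
    - {"translation":[0,0,1.5],"yaw":0,"hand":0}
    - {"translation":[0,0,2.0],"yaw":0,"hand":0}
    - {"translation":[0,0,2.5],"yaw":0,"hand":0}
    - {"translation":[0,0,3.0],"yaw":0,"hand":0}
    - {"translation":[0,0,3.5],"yaw":0,"hand":0}
    - {"translation":[0,0,4.0],"yaw":0,"hand":0}
  newtons: 100

```text
time: 14.92
tool_pos: [532.7, -93.7, 135.8]
tcp_rot: [-0.0, -0.665, 0.747, 0.0]
ft_force: [-0.7, -0.4, -6.2]
finger_gap: 7.7
gripper_force: 99.2
```

Call:
servo_tool:
  steps:
    - {"translation":[0,0,1],"yaw":0,"hand":0}
    - {"translation":[0,0,2],"yaw":0,"hand":0}
    - {"translation":[0,0,3],"yaw":0,"hand":0}
    - {"translation":[0,0,4],"yaw":0,"hand":0}
    - {"translation":[0,0,5],"yaw":0,"hand":0}
    - {"translation":[0,0,6],"yaw":0,"hand":0}
    - {"translation":[0,0,7],"yaw":0,"hand":0}
    - {"translation":[0,0,7.7],"yaw":0,"hand":0}
    - {"translation":[0,0,8],"yaw":0,"hand":0}
    - {"translation":[0,0,8],"yaw":0,"hand":0}

```text
time: 15.75
tool_pos: [533.8, -93.9, 216.6]
tcp_rot: [0.001, -0.665, 0.747, -0.001]
ft_force: [-0.4, 0.5, -6.0]
finger_gap: 7.8
gripper_force: 99.2
```

Call:
servo_tool:
  steps:
    - {"translation":[0,0,0],"yaw":0,"hand":0}
    - {"translation":[0,0,0],"yaw":0,"hand":0}
    - {"translation":[0,0,0],"yaw":0,"hand":0}
    - {"translation":[0,0,0],"yaw":0,"hand":0}
    - {"translation":[0,0,0],"yaw":0,"hand":0}
    - {"translation":[0,0,0],"yaw":0,"hand":0}
    - {"translation":[0,0,0],"yaw":0,"hand":0}
    - {"translation":[0,0,0],"yaw":0,"hand":0}

```text
time: 16.42
tool_pos: [533.1, -93.7, 215.3]
tcp_rot: [-0.0, -0.665, 0.747, 0.0]
ft_force: [0.0, -0.1, -6.8]
finger_gap: 7.8
gripper_force: 99.2
```

```bash
python3 - <<'E'
from h import *
s=bot.state();print(s["tool_pos"],s["ft_force"],s["torque"],s["time"],abs(s["qd"]).max())
im,W,p,E=grab("side")
hsv=cv2.cvtColor(im,cv2.COLOR_RGB2HSV); k=((hsv[...,0]<15)|(hsv[...,0]>172))&(hsv[...,1]>130)&(abs(W[...,0]-480)<60)&(abs(W[...,1]+90)<60)
print("sleeve z",np.nanpercentile(W[k][:,2],[3,97]))
save(im,"s6.png",(220,90,320,215),4.5)
E
```

```text
[533.109626   -93.7265916  215.26119556] [ 0.04062868 -0.12995509 -6.82813923] [-0.03011339 -0.1174842   0.01188278] 16.4167 0.0017059849840485102
sleeve z [174.92288328 209.7588918 ]
```

View pics/s6.png

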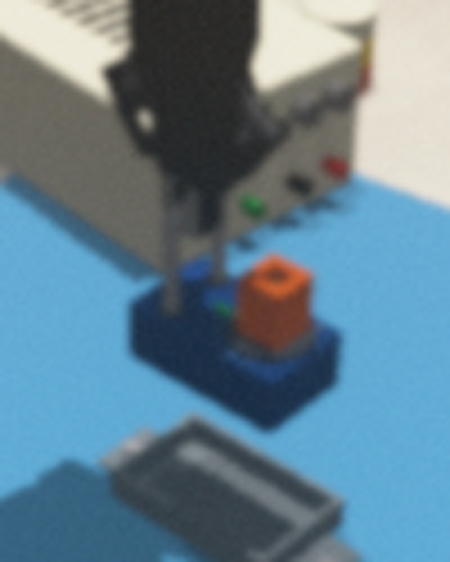

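The lock is clear of the cradle, level and still, with the shackle open and the sleeve on. Its underside is about 120 mm above the bench.

```bash
python3 -c "
from rig import bot
print(bot.close_job())"
```

```text
the job is handed in; nothing more can be done
None
```

The job is handed in: the lock hangs level and still by its open shackle above the cradle, its underside about 12 cm above the bench and the sleeve still on; the dial turned to the green mark and the shackle opened, but no verdict came back.

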